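Draw a valve cartridge from its manifold and present it to the camera

TASK

The valve cartridge in the manifold block is to be inspected at its nose: pull the keeper plate out by its upright tab until it comes up against its stop, leave it out, and draw the cartridge up out of its bore by its knurled head. Hold the cartridge still in the air in front of the inspection camera, nose about 60 mm from the lens glass, centred on it and pointing straight into it, and finish while still holding it there. Do not touch the camera, and leave the other things on the counter where they are.

Things in the scene. Friction and masses are not known exactly. Their poses are not given: they have to be found in the camera images.
- manifold: aluminium hydraulic manifold block, fixed, 100 x 84 x 60 mm high. Origin at counter height exactly below the bore axis; it spans x -42 to +58 mm and y -42 to +42 mm in its own frame; z up. The keeper pulls out along its -x. Two steel guides stand on top (x -40 to -22 mm, y 16 to 32 mm on either side) up to 83 mm above the counter.
- keeper (a joint): how far the keeper is pulled out, m: 0 fully in, 0.038 against its stop. Slides level along the manifold's -x with about 3 N of friction and stays where left. Dark steel plate 40 mm wide, 67.5 to 73.5 mm above the counter, slotted round the cartridge's neck over its collar; while it is in, the cartridge cannot rise.
- keeper_tab (a point): grip point on the keeper's upright pull tab, 98 mm above the counter, 87.5 mm from the bore axis along the manifold's -x when the keeper is in. The tab is 5 mm thick along the pull (6.4 mm at its rolled top), 30 mm wide across it, 73.5 to 110 mm above the counter, and moves with the keeper. Nothing within 40 mm before or behind it. Axes as the manifold's.
- cartridge: slip-in valve cartridge, steel with brass nose, round, 92 mm long, 0.13 to 0.24 kg. Origin at the nose tip, z along its axis to the head. Shank 22 mm wide up to 42 mm, collar 28 mm wide to 48 mm, neck 18 mm to 62 mm, dark knurled head 28 mm wide from 62 to 92 mm: grip this.
- bore_mouth (a point): centre of the bore's mouth on the block's top, 60 mm above the counter. The bore is vertical, 23.5 mm wide and 50 mm deep. At the start the cartridge stands upright in it on its collar: nose 18 mm and head 80 to 110 mm above the counter; it must rise 42 mm for its nose to clear the mouth.
- nose (a point): centre of the cartridge's nose tip (the cartridge's origin and axes)
- head_top (a point): centre of the top of the cartridge's head, 92 mm from the nose along the axis
- camera_stand: fixed foot of the inspection camera, 115 x 100 x 12 mm, with two upright cheeks to 89 mm high; origin under its centre, z up, front = its own -x, roughly towards the robot
- lens (a point): centre of the camera's lens glass, about 0.12 m above the counter, on a black barrel 54 mm wide at its white ring light. Its z axis is the viewing direction, out of the lens: upward, leaning 0.20 to 0.44 rad (11 to 25 degrees) from vertical to the camera's front. The tilt is clamped stiffly and differs each time.
- focus (a point): the point 60 mm in front of the lens glass on the viewing axis, where the nose belongs
- filter_box: bystander: carton 69 x 68 x 85 mm high, left of the block, origin under its centre
- relay_box: bystander: small carton 41 x 50 x 36 mm high, near the robot, origin under its centre
- bearing: bystander: ball bearing lying flat, 47 mm wide, 14 mm high, behind the block
- hex_bolt: bystander: bolt with nut lying, 72 mm long, 19 mm high, behind the block
- brass_elbow: bystander: brass hose elbow, 49 x 51 x 27 mm, at the left
- vee_pulley: bystander: pulley lying flat, 64 mm wide, 18 mm high, at the left
- highlighter: bystander: highlighter pen lying, 118 mm long, 19 mm high, on the robot's side between block and camera
There are look-alikes about, which are no part of the job. Leave any brown look-alike of the cartridge alone.

How it is judged:
By the outcome, as a careful person would: the job done as asked, in the order asked, and still so for the second after the job is handed in, while the arm keeps its last pose, push and grip.
It also fails if it takes over 43 s, if anything falls off the work surface, if the arm or the gripper's body presses on something with over 40 N, if the wrist force passes 120 N, or if a joint passes its speed limit or range.

ROBOT

A 6-joint arm with a two-finger parallel gripper is mounted at the origin on the work surface; the furniture and walls round the work are solid. World frame = base frame: x ahead of the robot, y to its left, z up, the work surface at z = 0. Lengths are in m, angles in rad, forces in N, time in s.
With the tool pointing down it reaches from about 0.25 to 0.775 m from the base axis. Payload 4 kg.
Tool frame: the origin (TCP) lies on the centre line of the jaws, within the pads' length; the fingertips stand 25 mm ahead of it and the grasp point (between the pads) lies 6 mm ahead of it; z points along the fingers, y is the line along which they close (so a half turn about z gives the same grasp; the last joint's range is limited). The gripper opens to 94 mm and grips with 3 to 60 N. Pads are 16 mm wide; open, the fingers measure 119 mm over their backs; the gripper's body (75 mm by 177 mm) begins 78 mm behind the grasp point.
Start: joints at [-1.346, 0.087, 1.371, -0, 1.684, -0.103], TCP at [0.177, -0.521, 0.231] pointing down, gripper open.
Joint ranges: [-3.1, 3.1], [-0.76, 2.03], [0.27, 2.55], [-1.08, 4.22], [0.17, 2.65], [-2.57, 2.57]. Speed limits (rad/s): [2.79, 2.79, 3.14, 3.14, 3.14, 3.14].

INTERFACE

Orientations are given as [roll, pitch, yaw] about the fixed x, y, z axes, in that order (R = Rz(yaw) Ry(pitch) Rx(roll)).
In Python, from bench import sensors, optics, ticket gives the robot as it stands.
- The arm moves only by the tool send_rows, never from a script. Its argument "rows" is a list of rows, each a list of 6 numbers: the shift along the world's x, y, z in mm, then the turn, a rotation vector about the world's x, y, z in rad. In form: [[x, y, z, wx, wy, wz], ...]. A call has 1 to 8 rows; each row shifts and turns the commanded pose from where the row before left it; what a row does not reach is not made up. A row lasts 1/12 s, in which the tool goes at most 41.7 mm and 7.16 degrees, less where a joint would pass 70% of its speed; a pose out of reach is approached as far as the arm can. A call is refused whole if a number of a shift passes 41.7 or a number of a turn 0.125, either way. A call with a gripper value outside its range is refused whole. "grip" is the finger opening in mm, from 0 to 94, set as the call begins (left out, the last holds). The fingers move at their own pace and stop on an object; the grip force is fixed at half the most. Time passes only in rows, so rows that do not move let the fingers close. It gives the time, the measured TCP pose, the force, the opening and the grip force at its end, in the units of the state.
- sensors.get_obs(): the state, without advancing time (a new reading comes with each control period).
- optics.snapshot(name): name is "scene" or "top" or "wrist"; returns the picture (384x512x3 uint8, red, green, blue); there is no depth.
- optics.camera_model(name): a dict with "vertical_fov" (degrees; the focal length in pixels is half the picture's height over the tangent of half this angle, whatever the lens; pixels are square), "cx", "cy" (the principal point, pixels), "k1" (the pictures are not rectified: a ray, as slopes to the right and down, at radius r is drawn at 1 + k1 r^2 times it, then the intrinsics apply), "R" (3x3) and "t" (3): a world point X has camera coordinates R X + t. Camera axes: x right, y down, z forward; pixel columns grow to the right and rows downward; lengths in m; the calibration is good to about 2 mm. A picture is of the moment at which its call begins: read the wrist's pose just before it. camera_model takes no time and is no camera call; for the wrist camera it gives the pose at the moment of the call.
- ticket.close_job(): hands the job in; it is judged then, once.
The state is a dict: "time": time; "joint_positions": joint angles; "qvel": joint speeds; "joint_torque": joint torques, N m; "tool_pos": TCP position; "ee_rot": TCP orientation; "wrist_force": force on the tool from outside, world axes, zero at the start; "wrist_torque": the same for the moment, N m; "width": finger opening in m; "finger_force": force on a finger pad.
Only numpy, scipy, OpenCV 4.12 (cv2) and the standard library are available. Lean on these libraries where they do the work, as an engineer would, in place of code of your own. Each camera call takes 0.05 s, during which the arm holds its last target. There are 200 camera calls.

## Working session

There is one attempt and no reset: what is moved stays moved. The work goes in short steps, Python scripts to look and compute and a tool call to move; the robot and the scene stay as the last step left them, time stands still between calls to the robot, and variables do not carry over. Pictures are saved under pics/ and viewed, at most 13 in all, crops included, and the job is handed in when it is done.

Besides the shell and the picture viewer there is one more tool, called by a JSON object that holds its "fn" and its "kwargs", one argument or row to a line. send_rows: Moves the arm, as the interface text tells. Its arguments: {"type":"object","properties":{"rows":{"type":"array"},"grip":{"type":"number"}},"required":["rows"]}

```bash
ls; mkdir -p pics
cat > h.py <<'E'
import numpy as np, cv2
from bench import sensors, optics, ticket
def ray(m,uv):
    f=192/np.tan(np.radians(m["vertical_fov"])/2)
    d=np.array([(uv[0]-m["cx"])/f,(uv[1]-m["cy"])/f]); s=d.copy()
    for _ in range(20): s=d/(1+m["k1"]*(s@s))
    R=np.array(m["R"]);t=np.array(m["t"])
    v=R.T@np.r_[s,1]; return -R.T@t, v/np.linalg.norm(v)
def onz(m,uv,z):
    c,v=ray(m,uv); return c+v*(z-c[2])/v[2]
def proj(m,X):
    f=192/np.tan(np.radians(m["vertical_fov"])/2)
    p=np.array(m["R"])@np.array(X)+np.array(m["t"]); s=p[:2]/p[2]
    s=s*(1+m["k1"]*(s@s)); return s*f+[m["cx"],m["cy"]]
def tri(a,b):
    A=np.zeros((3,3));y=np.zeros(3)
    for c,v in (a,b):
        P=np.eye(3)-np.outer(v,v);A+=P;y+=P@c
    X=np.linalg.solve(A,y)
    return X,[np.linalg.norm((np.eye(3)-np.outer(v,v))@(X-c)) for c,v in (a,b)]
def snap(n,fn=None):
    m=optics.camera_model(n); im=optics.snapshot(n)
    if fn: cv2.imwrite("pics/"+fn+".png",im[:,:,::-1]); np.savez("pics/"+fn+".npz",im=im,**m)
    return m,im
def load(fn):
    d=np.load("pics/"+fn+".npz"); return {k:d[k] for k in d if k!="im"},d["im"]
E
python3 - <<'E'
from h import *
for n in("scene","top","wrist"):
    m,im=snap(n,n+"0"); print(n,m)
a=[cv2.imread(f"pics/{n}0.png") for n in("scene","top")]
for n,x in zip(("s","t"),a): cv2.imwrite(f"pics/{n}0b.png",cv2.resize(x,(800,600),interpolation=cv2.INTER_CUBIC))
E
```

```text
pics
scene {'vertical_fov': 43.74221839433858, 'cx': 253.63321514302896, 'cy': 200.3409799617751, 'k1': 0.0360216177432542, 'R': array([[ 0.49868379,  0.86671372,  0.01103654],
       [ 0.6998115 , -0.39507448, -0.59513025],
       [-0.5114473 ,  0.30450531, -0.80355347]]), 't': array([-0.13778697, -0.30756121,  1.70654411])}
top {'vertical_fov': 50.097936132080456, 'cx': 254.27978093141465, 'cy': 191.37292976229327, 'k1': 0.04946621259465608, 'R': array([[ 0.00843126, -0.99995851, -0.00344939],
       [-0.98218341, -0.00763367, -0.18776976],
       [ 0.18773563,  0.00497107, -0.98220702]]), 't': array([-0.11786003,  0.51390687,  1.18648846])}
wrist {'vertical_fov': 71.37289536722926, 'cx': 255.72210774432898, 'cy': 189.44574206734148, 'k1': -0.060906687491066494, 'R': array([[ 0.32146197, -0.94691862, -0.00270643],
       [-0.91660578, -0.31188619,  0.25012166],
       [-0.23768896, -0.07792387, -0.96821063]]), 't': array([-0.54736923, -0.02578782,  0.3911773 ])}
```

View pics/s0b.png

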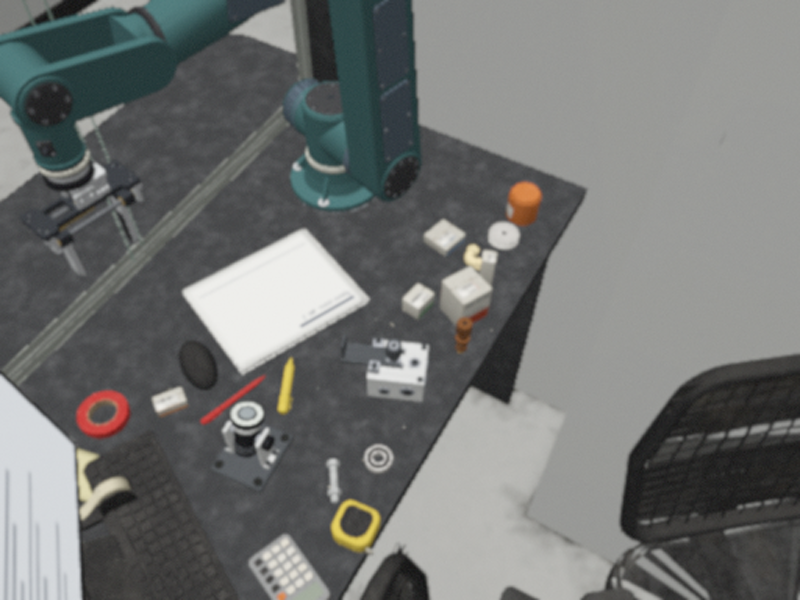

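View pics/t0b.png

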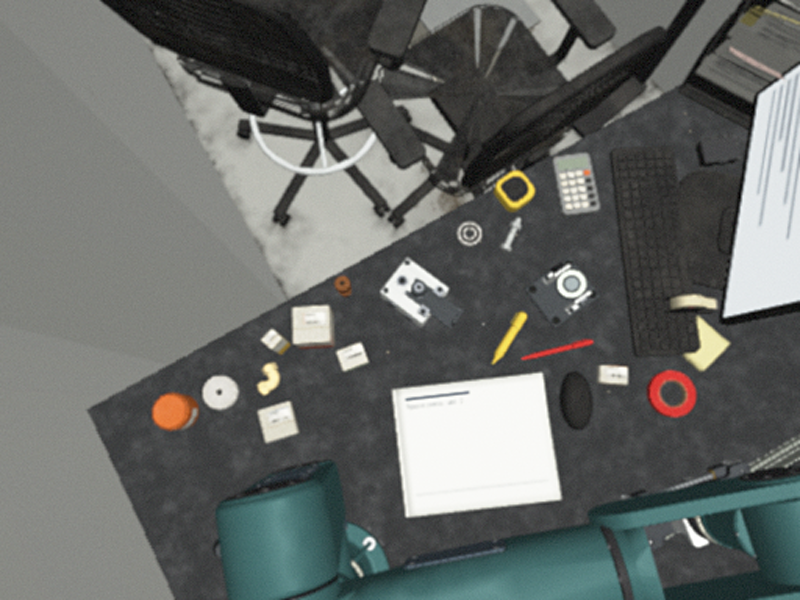

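The scene shows the manifold at (395,368), its keeper tab to the left and the inspection camera at (247,425). In the top view the manifold is at (418,290), the cartridge head at (419,287), the keeper plate at (440,305) and the lens ring at (571,282). The brown look-alike is at (343,285).

Run:
```python
from h import *
s,a=load("scene0");t,b=load("top0")
k=1.5625
for n,p,q,z in(("head",(394,347),(419,287),.11),("lens",(247,411),(572,282),.12),("tab",(345,345),(460,312),.11)):
    print(n,onz(s,np.array(p)/k,z),onz(t,np.array(q)/k,z),tri(ray(s,np.array(p)/k),ray(t,np.array(q)/k)))
o=sensors.get_obs();print(o)
def crop(im,x0,y0,x1,y1,w,h): return cv2.resize(im[y0:y1,x0:x1],(w,h),interpolation=cv2.INTER_CUBIC)
A=crop(a,135,205,295,325,800,600); B=crop(b,235,155,395,245,800,450)
cv2.imwrite("pics/c1.png",A[:,:,::-1]);cv2.imwrite("pics/c2.png",B[:,:,::-1])
```

```text
head [ 0.53124587 -0.15270825  0.11      ] [ 0.5258196  -0.15355527  0.11      ] (array([ 0.52760094, -0.15232699,  0.10473433]), [np.float64(0.0015335256389259664), np.float64(0.001533525638926023)])
lens [ 0.52801421 -0.42484465  0.12      ] [ 0.53501793 -0.4301796   0.12      ] (array([ 0.53323732, -0.42660289,  0.1297213 ]), [np.float64(0.0009892975327899494), np.float64(0.000989297532790039)])
tab [ 0.48560745 -0.2248702   0.11      ] [ 0.47995103 -0.22815252  0.11      ] (array([ 0.48180546, -0.22611954,  0.10573878]), [np.float64(0.0026812720816695064), np.float64(0.002681272081669418)])
{'time': 0.15, 'joint_positions': array([-1.34603510e+00,  8.78144976e-02,  1.37187159e+00, -5.44353389e-05,
        1.68358484e+00, -1.03072558e-01]), 'qvel': array([-0.00097965, -0.00183122, -0.00408738,  0.00071   ,  0.00070002,
        0.00106959]), 'joint_torque': array([ 1.28126208e-03, -3.40642548e+01, -3.02792823e+01,  7.18405796e-02,
        3.05190613e-02, -1.10690944e-04]), 'tool_pos': array([ 0.17700762, -0.52035332,  0.22957502]), 'ee_rot': array([-3.13991772e+00, -1.18865556e-04,  3.27827608e-01]), 'wrist_force': array([-0.21916595, -0.06707577,  0.39832186]), 'wrist_torque': array([ 0.02235524, -0.01033706, -0.03732219]), 'finger_force': 0.0, 'width': 0.09386410542531119}
```

View pics/c2.png

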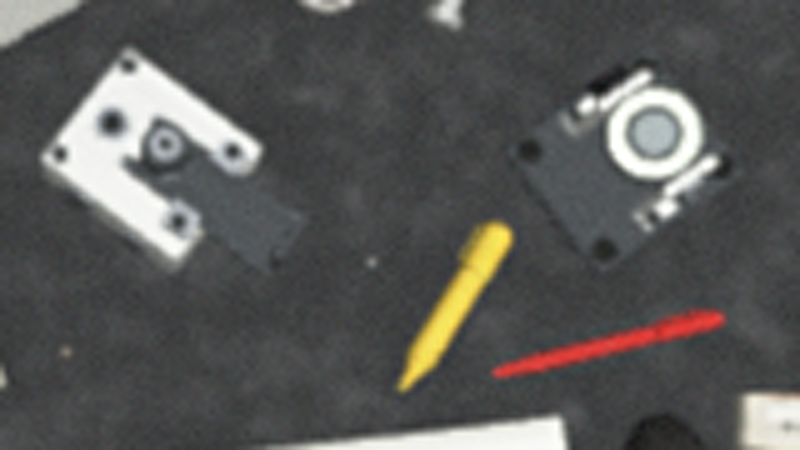

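View pics/c1.png

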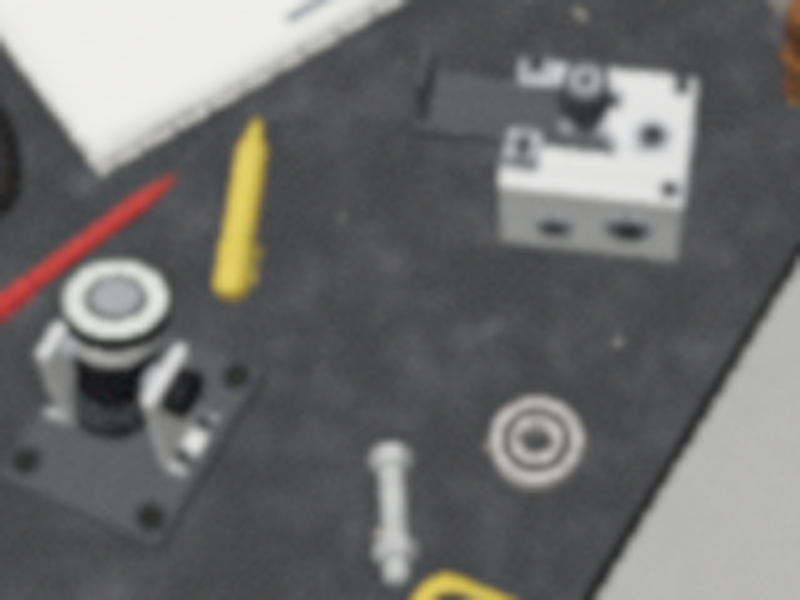

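The crop of the top view shows the head at (165,144), the keeper running to lower right with its tab at about (287,238), and the lens ring at (655,132) with the camera's front towards lower left. The scene crop agrees: lens at (115,297), tab at (425,90). I'll move the wrist camera over both.

{"fn": "send_rows", "kwargs": {
  "rows": [
    [32,24,6,0,0,-0.11],
    [32,24,6,0,0,-0.11],
    [32,24,6,0,0,-0.11],
    [32,24,6,0,0,-0.11],
    [32,24,6,0,0,-0.11],
    [32,24,6,0,0,-0.11],
    [32,24,6,0,0,-0.11],
    [32,24,6,0,0,-0.11]
  ],
  "grip": 50
}}

```text
time: 0.82
tool_pos: [0.432, -0.329, 0.2781]
ee_rot: [3.141, 0.0, -0.55]
wrist_force: [0.0, -0.9, -0.4]
width: 0.0504
finger_force: 0.0
```

{"fn": "send_rows", "kwargs": {
  "rows": [
    [32,24,0,0,0,0],
    [32,24,0,0,0,0],
    [0,0,0,0,0,0],
    [0,0,0,0,0,0]
  ]
}}

```text
time: 1.15
tool_pos: [0.496, -0.2809, 0.2771]
ee_rot: [3.141, 0.002, -0.54]
wrist_force: [-0.7, -0.3, -0.6]
width: 0.0505
finger_force: 0.0
```

Run:
```python
from h import *
o=sensors.get_obs();print(o['time'],o['tool_pos'],o['ee_rot'],o['joint_positions'])
m,im=snap("wrist","w1");cv2.imwrite("pics/w1b.png",cv2.resize(im[:,:,::-1],(800,600),interpolation=cv2.INTER_CUBIC))
```

```text
1.15 [ 0.49600584 -0.28085664  0.27714537] [ 3.14136697e+00  1.76437802e-03 -5.40329628e-01] [-6.14480936e-01  1.29412574e-01  1.23288643e+00 -3.63788324e-04
  1.78103644e+00  1.49656921e+00]
```

View pics/w1b.png

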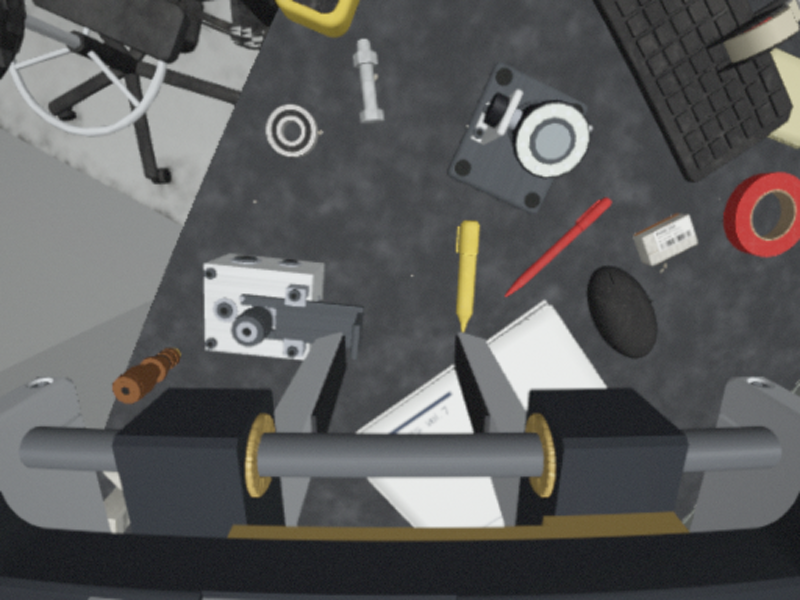

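The wrist view shows the block at (262,310), head top at (247,330), tab at about (360,330) and the lens ring at (552,139). I'll zoom on both for exact pixels.

Run:
```python
from h import *
m,im=load("w1")
A=cv2.resize(im[160:235,125:240],None,fx=6.5,fy=6.5,interpolation=cv2.INTER_CUBIC)
cv2.imwrite("pics/c3.png",A[:,:,::-1]); print(A.shape)
# ring: bright pixels near lens
for n,c,(x0,y0,x1,y1) in(("w1",None,(300,50,400,130)),("top0",None,(340,165,385,195)),("scene0",None,(135,240,180,290))):
    m,im=load(n); g=im[y0:y1,x0:x1].min(2); k=(g>165).astype(np.uint8)
    cs,_=cv2.findContours(k,cv2.RETR_CCOMP,cv2.CHAIN_APPROX_NONE)
    for c in sorted(cs,key=len)[-3:]:
        if len(c)>15: print(n,len(c),cv2.fitEllipse(c+np.array([[x0,y0]])))
```

```text
(488, 748, 3)
w1 74 ((353.23773193359375, 90.4056396484375), (17.40397071838379, 19.143251419067383), 39.56547164916992)
w1 87 ((353.2108154296875, 89.70433807373047), (28.9349422454834, 32.73048782348633), 45.14408874511719)
w1 133 ((353.4804382324219, 89.14588928222656), (42.121803283691406, 48.32588577270508), 46.54816436767578)
top0 18 ((365.5448913574219, 181.07052612304688), (6.12564754486084, 6.428309917449951), 53.36371612548828)
top0 33 ((365.1922302246094, 181.14251708984375), (11.818355560302734, 12.223418235778809), 156.17196655273438)
top0 88 ((364.88189697265625, 181.13320922851562), (17.174747467041016, 25.527742385864258), 130.20176696777344)
scene0 25 ((166.96060180664062, 279.64666748046875), (3.237196445465088, 13.05361270904541), 33.60019302368164)
scene0 32 ((157.50547790527344, 264.2542419433594), (9.626769065856934, 13.238595008850098), 87.045166015625)
scene0 49 ((157.50552368164062, 264.20220947265625), (14.211008071899414, 19.626815795898438), 87.25631713867188)
```

View pics/c3.png

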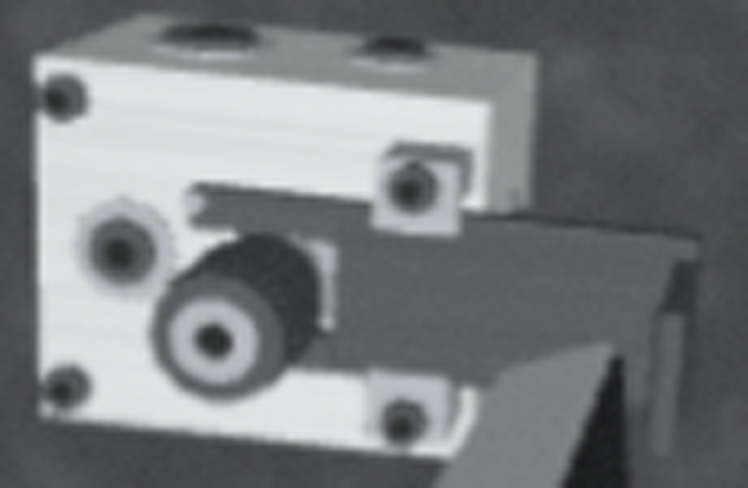

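The crop shows head top centre at (214,340), top-face corners at (35,57), (490,100), (40,415) and the tab's rolled top running (675,315) to (663,455).

```bash
cat >> h.py <<'E'
def circ3d(obs,r,x0):
    """obs: list of (model, contour Nx2). Fit circle centre + normal tilt (nx,ny), radius r."""
    from scipy.optimize import least_squares
    def res(p):
        n=np.r_[p[3],p[4],1.];n/=np.linalg.norm(n);out=[]
        for m,c in obs:
            for q in c:
                C,v=ray(m,q);X=C+v*((p[:3]-C)@n)/(v@n)
                out.append((np.linalg.norm(X-p[:3])-p[5])*1e3)
        return out
    s=least_squares(res,np.r_[x0,0,0,r],loss="soft_l1");n=np.r_[s.x[3:5],1];n/=np.linalg.norm(n)
    return s.x[:3],n,s.x[5],np.sqrt(np.mean(s.fun**2))
def ringc(n,box,thr,rank):
    m,im=load(n);x0,y0,x1,y1=box;k=(im[y0:y1,x0:x1].min(2)>thr).astype(np.uint8)
    cs,_=cv2.findContours(k,cv2.RETR_CCOMP,cv2.CHAIN_APPROX_NONE);cs=sorted(cs,key=len)
    return m,cs[rank][:,0,:]+np.array([x0,y0])
E
python3 - <<'E'
from h import *
m,im=load("w1")
P=lambda u,v,z:onz(m,(125+u/6.5-.4,160+v/6.5-.4),z)
print("head",P(214,340,.11))
a,b,c=P(35,57,.06),P(490,100,.06),P(40,415,.06);print("corners",a,b,c,np.linalg.norm(a-b),np.linalg.norm(a-c))
for u,v in((b-a,"x"),(c-a,"y")): print(v,np.degrees(np.arctan2(u[1],u[0])))
ex=(a-b)/np.linalg.norm(a-b); ey=(c-a)/np.linalg.norm(c-a)
print("bore", a-ex*.058+ey*.042, )
t1,t2=P(675,315,.11),P(663,455,.11);print("tab",t1,t2,(t1+t2)/2,np.degrees(np.arctan2(*(t2-t1)[1::-1])))
o1=ringc("w1",(300,50,400,130),165,-1); 
C,n,r,e=circ3d([o1],.024,np.array([.533,-.427,.125]));print("w1 only",C,n,r,e)
# triangulate ring centre
s,_=load("scene0");t,_=load("top0")
for nm,px in (("scene",ray(s,(157.5,264.2))),("top",ray(t,(365.2,181.1)))): print(nm,tri(ray(m,(353.4,89.4)),px))
E
```

```text
head [ 0.52547939 -0.15037947  0.11      ]
corners [ 0.59401427 -0.12904904  0.06      ] [ 0.53393835 -0.2099566   0.06      ] [ 0.52659752 -0.07797207  0.06      ] 0.10077276674875021 0.08458058515518029
x -126.59482905198269
y 142.8513279224365
bore [ 0.52596044 -0.15025239  0.06      ]
tab [ 0.48309104 -0.23147022  0.11      ] [ 0.45952026 -0.21358891  0.11      ] [ 0.47130565 -0.22252956  0.11      ] 142.81523848679214
w1 only [ 0.55803713 -0.31706415  0.43127411] [0.07492457 0.12157777 0.98975005] 1.4398542892033382e-08 4.982854086712986e-07
scene (array([ 0.53110387, -0.42735212,  0.12096452]), [np.float64(0.0002173671976502709), np.float64(0.00021736719765031896)])
top (array([ 0.5317638 , -0.42567145,  0.12611106]), [np.float64(0.00031586075516748844), np.float64(0.00031586075516749435)])
```

{"fn": "send_rows", "kwargs": {
  "rows": [
    [-12,30,-20,0,0,-0.052],
    [-12,30,-30,0,0,-0.052],
    [0,0,-40,0,0,0],
    [0,0,-40,0,0,0],
    [0,0,-30,0,0,0],
    [0,0,-13,0,0,0],
    [0,0,0,0,0,0],
    [0,0,0,0,0,0]
  ]
}}

```text
time: 1.87
tool_pos: [0.4703, -0.2251, 0.1063]
ee_rot: [3.141, 0.002, -0.651]
wrist_force: [0.2, 0.3, 0.3]
width: 0.0499
finger_force: 0.0
```

{"fn": "send_rows", "kwargs": {
  "rows": [
    [0,0,0,0,0,0],
    [0,0,0,0,0,0],
    [0,0,0,0,0,0],
    [0,0,0,0,0,0],
    [0,0,0,0,0,0],
    [0,0,0,0,0,0],
    [0,0,0,0,0,0],
    [0,0,0,0,0,0]
  ],
  "grip": 0
}}

```text
time: 2.53
tool_pos: [0.4719, -0.2239, 0.107]
ee_rot: [-3.141, -0.0, -0.648]
wrist_force: [1.4, 0.1, 0.9]
width: 0.005
finger_force: 30.0
```

{"fn": "send_rows", "kwargs": {
  "rows": [
    [-3.6,-4.8,0,0,0,0],
    [-3.6,-4.8,0,0,0,0],
    [-3.6,-4.8,0,0,0,0],
    [-3.6,-4.8,0,0,0,0],
    [-3.6,-4.8,0,0,0,0],
    [-3,-4,0,0,0,0],
    [0,0,0,0,0,0],
    [0,0,0,0,0,0]
  ]
}}

```text
time: 3.2
tool_pos: [0.4503, -0.2525, 0.1069]
ee_rot: [-3.141, -0.0, -0.649]
wrist_force: [2.6, 3.2, 2.6]
width: 0.0049
finger_force: 30.0
```

{"fn": "send_rows", "kwargs": {
  "rows": [
    [-1.2,-1.6,0,0,0,0],
    [-0.6,-0.8,0,0,0,0],
    [0,0,0,0,0,0]
  ]
}}

```text
time: 3.45
tool_pos: [0.4502, -0.2526, 0.1068]
ee_rot: [-3.136, -0.0, -0.648]
wrist_force: [6.3, 7.5, 2.3]
width: 0.0053
finger_force: 30.0
```

{"fn": "send_rows", "kwargs": {
  "rows": [
    [-0.9,-1.2,0,0,0,0],
    [0,0,0,0,0,0],
    [0,0,0,0,0,0]
  ]
}}

```text
time: 3.7
tool_pos: [0.4502, -0.2527, 0.1068]
ee_rot: [-3.133, -0.0, -0.647]
wrist_force: [8.2, 10.9, 1.4]
width: 0.005
finger_force: 30.0
```

{"fn": "send_rows", "kwargs": {
  "rows": [
    [0.9,1.2,0,0,0,0],
    [0.9,1.2,0,0,0,0],
    [0,0,0,0,0,0]
  ]
}}

```text
time: 3.95
tool_pos: [0.4503, -0.2525, 0.1069]
ee_rot: [-3.14, -0.0, -0.648]
wrist_force: [3.6, 5.3, 0.9]
width: 0.0054
finger_force: 30.0
```

{"fn": "send_rows", "kwargs": {
  "rows": [
    [0,0,0,0,0,0],
    [0,0,0,0,0,0],
    [0,0,0,0,0,0],
    [0,0,0,0,0,0],
    [0,0,20,0,0,0],
    [0,0,30,0,0,0],
    [0,0,40,0,0,0],
    [0,0,40,0,0,0]
  ],
  "grip": 50
}}

```text
time: 4.62
tool_pos: [0.4484, -0.2534, 0.2368]
ee_rot: [3.14, 0.003, -0.649]
wrist_force: [0.7, -1.3, 0.7]
width: 0.0493
finger_force: 0.0
```

{"fn": "send_rows", "kwargs": {
  "rows": [
    [10,10,20,0,0,0],
    [10,10,0,0,0,0],
    [0,0,0,0,0,0],
    [0,0,0,0,0,0]
  ]
}}

```text
time: 4.95
tool_pos: [0.4692, -0.2335, 0.2561]
ee_rot: [3.14, 0.001, -0.648]
wrist_force: [-0.1, 0.4, -1.6]
width: 0.0499
finger_force: 0.0
```

Run:
```python
from h import *
o=sensors.get_obs();print(o['time'],o['tool_pos'],o['ee_rot'])
m,im=snap("wrist","w2");cv2.imwrite("pics/w2b.png",cv2.resize(im[:,:,::-1],(800,600),interpolation=cv2.INTER_CUBIC))
```

```text
4.95 [ 0.46920099 -0.23352683  0.25609051] [ 3.14022425e+00  1.17016805e-03 -6.47889385e-01]
```

View pics/w2b.png

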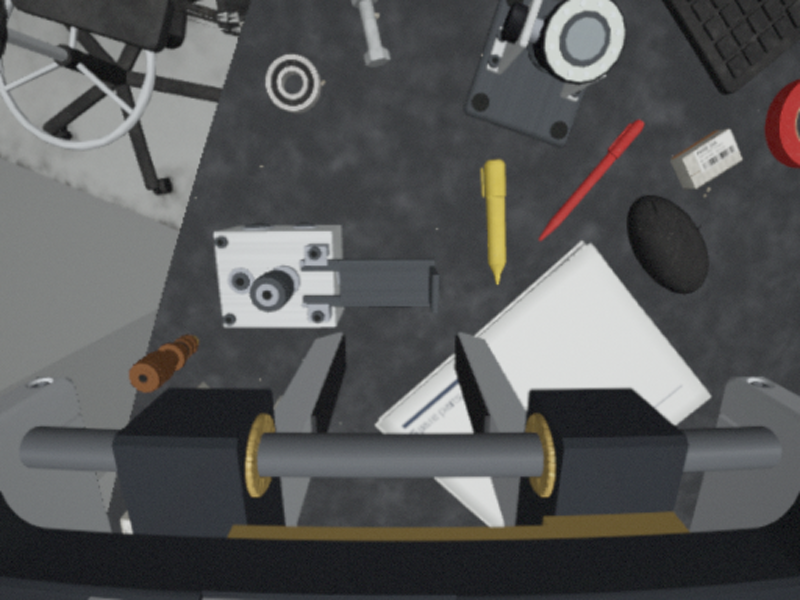

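The keeper is out against its stop: plate at (320–438, 285), slot mouth clear of the head at (267,295). Lens ring at (583,38).

Run:
```python
from h import *
m,im=load("w2");print("head",onz(m,(267/1.5625-.2,295/1.5625-.2),.11))
b1,b2=(300,50,400,130),(325,0,415,70)
for rk in(-1,-2):
    o1=ringc("w1",b1,165,rk);o2=ringc("w2",b2,165,rk)
    print(rk,[cv2.fitEllipse(o[1]) for o in(o1,o2)])
    print(tri(ray(o1[0],cv2.fitEllipse(o1[1])[0]),ray(o2[0],cv2.fitEllipse(o2[1])[0])))
```

```text
head [ 0.52516515 -0.15037063  0.11      ]
-1 [((353.4804382324219, 89.14588928222656), (42.121803283691406, 48.32588577270508), 46.54816436767578), ((373.6265869140625, 24.473676681518555), (47.110904693603516, 54.92738342285156), 33.93114471435547)]
(array([ 0.53114191, -0.42867989,  0.11725953]), [np.float64(1.8774237310054095e-05), np.float64(1.8774237310114254e-05)])
-2 [((353.2108154296875, 89.70433807373047), (28.9349422454834, 32.73048782348633), 45.14408874511719), ((373.93194580078125, 24.421403884887695), (32.844993591308594, 39.04900360107422), 29.956417083740234)]
(array([ 0.53102897, -0.42673958,  0.12139898]), [np.float64(8.533117884187854e-05), np.float64(8.53311788421049e-05)])
```

{"fn": "send_rows", "kwargs": {
  "rows": [
    [19,28,0,0,0,0],
    [19,28,-10,0,0,0],
    [18,27,-20,0,0,0],
    [0,0,-30,0,0,0],
    [0,0,-30,0,0,0],
    [0,0,-10,0,0,0],
    [0,0,0,0,0,0],
    [0,0,0,0,0,0]
  ]
}}

```text
time: 5.67
tool_pos: [0.5249, -0.151, 0.1562]
ee_rot: [3.141, 0.002, -0.65]
wrist_force: [0.5, -0.0, 0.4]
width: 0.05
finger_force: 0.0
```

{"fn": "send_rows", "kwargs": {
  "rows": [
    [0.5,0.6,-20,0,0,0],
    [0,0,-20,0,0,0],
    [0,0,-11,0,0,0],
    [0,0,0,0,0,0],
    [0,0,0,0,0,0],
    [0,0,0,0,0,0]
  ]
}}

```text
time: 6.17
tool_pos: [0.5271, -0.1504, 0.1077]
ee_rot: [-3.141, -0.003, -0.649]
wrist_force: [0.3, 0.2, 0.2]
width: 0.0506
finger_force: 0.0
```

{"fn": "send_rows", "kwargs": {
  "rows": [
    [0,0,0,0,0,0],
    [0,0,0,0,0,0],
    [0,0,0,0,0,0],
    [0,0,0,0,0,0],
    [0,0,0,0,0,0],
    [0,0,0,0,0,0],
    [0,0,0,0,0,0],
    [0,0,0,0,0,0]
  ],
  "grip": 10
}}

```text
time: 6.83
tool_pos: [0.5261, -0.1506, 0.1065]
ee_rot: [3.14, -0.001, -0.649]
wrist_force: [-2.3, -3.2, 5.6]
width: 0.0275
finger_force: 30.0
```

{"fn": "send_rows", "kwargs": {
  "rows": [
    [0,0,5,0,0,0],
    [0,0,8,0,0,0],
    [0,0,8,0,0,0],
    [0,0,8,0,0,0],
    [0,0,8,0,0,0],
    [0,0,8,0,0,0],
    [0,0,20,0,0,0],
    [0,0,20,0,0,0]
  ]
}}

```text
time: 7.5
tool_pos: [0.5259, -0.1482, 0.1914]
ee_rot: [-3.14, 0.003, -0.647]
wrist_force: [0.7, 0.6, -1.6]
width: 0.0274
finger_force: 30.0
```

{"fn": "send_rows", "kwargs": {
  "rows": [
    [0,0,30,0,0,0],
    [0,0,30,0,0,0],
    [0,0,0,0,0,0],
    [0,0,0,0,0,0]
  ]
}}

```text
time: 7.83
tool_pos: [0.5274, -0.1492, 0.2539]
ee_rot: [-3.138, -0.005, -0.647]
wrist_force: [-0.3, 0.3, -2.6]
width: 0.0271
finger_force: 30.0
```

```bash
cat >> h.py <<'E'
def circ(obs,r,x0,n0=(-.2,.3)):
    from scipy.optimize import least_squares
    rays=[ray(m,q) for m,c in obs for q in c]; Cs=np.array([a for a,_ in rays]);V=np.array([b for _,b in rays])
    def res(p):
        n=np.r_[p[3],p[4],1.];n/=np.linalg.norm(n)
        X=Cs+V*(((p[:3]-Cs)@n)/(V@n))[:,None]
        return (np.linalg.norm(X-p[:3],axis=1)/p[5]-1)*25
    s=least_squares(res,np.r_[x0,n0,r],loss="soft_l1",x_scale=[.01,.01,.01,.1,.1,.01]);n=np.r_[s.x[3:5],1];n/=np.linalg.norm(n)
    return s.x[:3].round(4),n.round(4),"r",s.x[5].round(5),"rms",np.sqrt(np.mean(res(s.x)**2)).round(3),"tilt az",np.degrees([np.arccos(n[2]),np.arctan2(n[1],n[0])]).round(1)
def hull(o): return o[0],cv2.convexHull(o[1].astype(np.int32))[:,0,:]
E
python3 - <<'E'
from h import *
x0=np.array([.531,-.427,.121])
b1,b2,b3=(300,50,400,130),(325,0,415,70),(135,240,180,290)
for rk,r in((-1,.025),(-2,.016)):
    o=[ringc("w1",b1,165,rk),ringc("w2",b2,165,rk),ringc("scene0",b3,165,rk)]
    for k in((0,1),(0,2),(1,2),(0,1,2)): print(rk,k,circ([o[i] for i in k],r,x0))
m,_=load("w2")
P=[onz(m,np.array(p)/1.5625,.012) for p in((480,102),(559,130))];d=P[1]-P[0];print("front az",np.degrees(np.arctan2(d[1],d[0]))%360-90-0, np.linalg.norm(d))
E
```

```text
-1 (0, 1) (array([ 0.5307, -0.4276,  0.1185]), array([-0.132 ,  0.2492,  0.9594]), 'r', np.float64(0.02424), 'rms', np.float64(0.663), 'tilt az', array([ 16.4, 117.9]))
-1 (0, 2) (array([ 0.5307, -0.4269,  0.1207]), array([-0.1659,  0.2342,  0.9579]), 'r', np.float64(0.02437), 'rms', np.float64(0.641), 'tilt az', array([ 16.7, 125.3]))
-1 (1, 2) (array([ 0.5306, -0.4268,  0.1202]), array([-0.1307,  0.2395,  0.9621]), 'r', np.float64(0.02395), 'rms', np.float64(0.75), 'tilt az', array([ 15.8, 118.6]))
-1 (0, 1, 2) (array([ 0.5307, -0.4269,  0.1203]), array([-0.1485,  0.2346,  0.9607]), 'r', np.float64(0.02417), 'rms', np.float64(0.73), 'tilt az', array([ 16.1, 122.3]))
-2 (0, 1) (array([ 0.5307, -0.4265,  0.1214]), array([-0.1733,  0.2697,  0.9472]), 'r', np.float64(0.01667), 'rms', np.float64(0.443), 'tilt az', array([ 18.7, 122.7]))
-2 (0, 2) (array([ 0.5306, -0.4271,  0.1197]), array([-0.1799,  0.2511,  0.9511]), 'r', np.float64(0.0167), 'rms', np.float64(0.857), 'tilt az', array([ 18. , 125.6]))
-2 (1, 2) (array([ 0.5306, -0.4273,  0.1199]), array([-0.1818,  0.2614,  0.9479]), 'r', np.float64(0.0168), 'rms', np.float64(0.769), 'tilt az', array([ 18.6, 124.8]))
-2 (0, 1, 2) (array([ 0.5307, -0.4271,  0.12  ]), array([-0.1803,  0.2591,  0.9489]), 'r', np.float64(0.01677), 'rms', np.float64(0.693), 'tilt az', array([ 18.4, 124.8]))
front az 125.4981058569407 0.0766694370666156
```

{"fn": "send_rows", "kwargs": {
  "rows": [
    [-3,-30,6,-0.0316,-0.0214,0],
    [-3,-30,6,-0.0316,-0.0214,0],
    [-3,-30,6,-0.0316,-0.0214,0],
    [-3,-30,6,-0.0316,-0.0214,0],
    [-3,-30,6,-0.0316,-0.0214,0],
    [-3,-30,6,-0.0316,-0.0214,0],
    [-3,-30,6,-0.0316,-0.0214,0],
    [-3,-30,6,-0.0316,-0.0214,0]
  ]
}}

```text
time: 8.5
tool_pos: [0.5015, -0.3898, 0.2959]
ee_rot: [3.042, -0.285, -0.633]
wrist_force: [0.3, 1.2, -2.4]
width: 0.0275
finger_force: 30.0
```

{"fn": "send_rows", "kwargs": {
  "rows": [
    [0,0,0,0,0,0],
    [0,0,0,0,0,0],
    [0,0,0,0,0,0],
    [0,0,0,0,0,0]
  ]
}}

```text
time: 8.83
tool_pos: [0.5023, -0.3883, 0.2971]
ee_rot: [3.042, -0.285, -0.633]
wrist_force: [0.2, 0.1, -2.1]
width: 0.0273
finger_force: 30.0
```

Run:
```python
from h import *
o=sensors.get_obs();print(o['time'],o['tool_pos'],o['ee_rot'])
m,im=snap("wrist","w3");snap("scene","s3");snap("top","t3")
print("lens px",*[proj(load(k)[0],(.5307,-.427,.12)) for k in("w3","s3","t3")])
a=cv2.resize(im[:300],(512,300));b=load("s3")[1][205:325,100:260]
canvas=np.zeros((600,800,3),np.uint8);canvas[:384,:512]=im
canvas[384:584,:267]=cv2.resize(b,(267,200),interpolation=cv2.INTER_CUBIC)
canvas[384:600,280:600]=cv2.resize(load("t3")[1][155:245,270:403],(320,216),interpolation=cv2.INTER_CUBIC)
cv2.imwrite("pics/c4.png",canvas[:,:,::-1])
```

```text
8.8333 [ 0.50226634 -0.38833128  0.29705288] [ 3.04188017 -0.28545478 -0.63282378]
lens px [253.48156215 181.76814848] [157.70653933 264.23050773] [365.01054431 181.96430705]
```

View pics/c4.png

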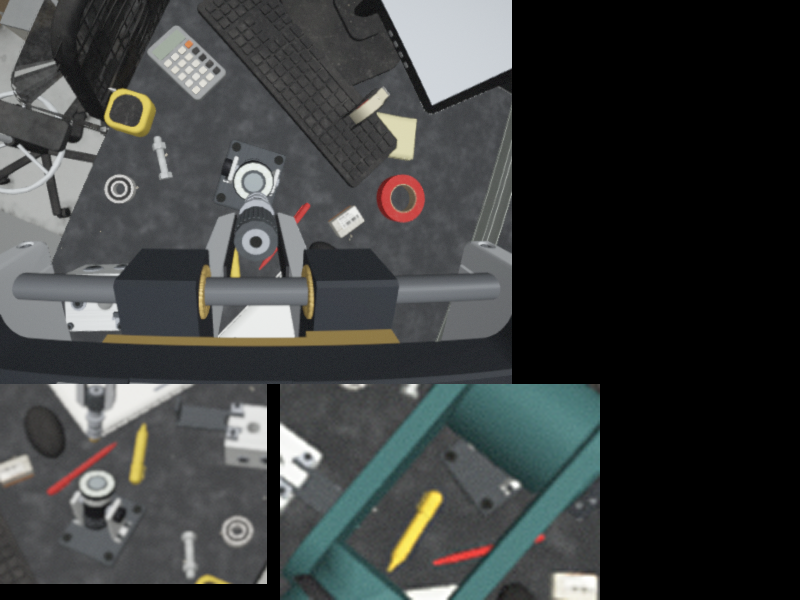

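The composite shows the cartridge held, its nose at about (257,198) in the wrist view just short of the lens ring at (254,182); in the scene inset it hangs upright-ish behind the lens, and the keeper is still out. I'll take two more oblique views for the tilt.

{"fn": "send_rows", "kwargs": {
  "rows": [
    [-24,-28,0,0,0,0],
    [-24,-28,0,0,0,0],
    [-24,-28,0,0,0,0],
    [-24,-28,0,0,0,0],
    [0,0,0,0,0,0],
    [0,0,0,0,0,0],
    [0,0,0,0,0,0]
  ]
}}

```text
time: 9.57
tool_pos: [0.4065, -0.5012, 0.2986]
ee_rot: [3.042, -0.288, -0.634]
wrist_force: [0.0, -0.2, -2.0]
width: 0.0274
finger_force: 30.0
```

Run:
```python
from h import *
o=sensors.get_obs();print(o['time'],o['tool_pos'],o['ee_rot'])
m,im=snap("wrist","w4");print(proj(m,(.5307,-.427,.12)))
```

```text
9.5667 [ 0.40654902 -0.5012168   0.29862118] [ 3.04155677 -0.28847836 -0.63370432]
[137.05349464 176.92185329]
```

{"fn": "send_rows", "kwargs": {
  "rows": [
    [8,38,0,0,0,0],
    [8,38,0,0,0,0],
    [8,38,0,0,0,0],
    [8,38,0,0,0,0],
    [8,38,0,0,0,0],
    [8,38,0,0,0,0],
    [0,0,0,0,0,0],
    [0,0,0,0,0,0]
  ]
}}

```text
time: 10.28
tool_pos: [0.4556, -0.2703, 0.2997]
ee_rot: [3.041, -0.291, -0.627]
wrist_force: [0.3, -0.6, -1.3]
width: 0.0276
finger_force: 30.0
```

Run:
```python
from h import *
o=sensors.get_obs();print(o['time'],o['tool_pos'],o['ee_rot'])
m,im=snap("wrist","w5");print(proj(m,(.5307,-.427,.12)))
x0=np.array([.531,-.427,.12])
for rk,r in((-1,.025),(-2,.016)):
    O={}
    for n in("w1","w2","w3","w4","w5","scene0"):
        M,_=load(n);u,v=proj(M,x0).astype(int);h=32 if n[0]=="w" else 14
        b=(max(u-h,0),max(v-h,0),u+h,v+h);O[n]=ringc(n,b,165,rk);e=cv2.fitEllipse(O[n][1]);print(rk,n,len(O[n][1]),np.round(e[0],1),np.round(e[1],1),round(e[2]),"c",(u,v))
    for k in(("w4","w5"),("w1","w4"),("w1","w2","w4","w5"),("w1","w2","w4","w5","scene0")): print(rk,k,circ([O[i] for i in k],r,x0))
A=[load(n)[1] for n in("w4","w5")]
cv2.imwrite("pics/c5.png",cv2.resize(np.hstack(A),(800,300))[:,:,::-1])
```

```text
10.2833 [ 0.45563742 -0.2702777   0.29965307] [ 3.04093349 -0.29055019 -0.62662782]
[301.21441272 102.8573947 ]
-1 w1 133 [353.5  89.1] [42.1 48.3] 47 c (np.int64(353), np.int64(89))
-1 w2 149 [373.6  24.5] [47.1 54.9] 34 c (np.int64(373), np.int64(24))
-1 w3 200 [255.4 180.4] [32.3 41.5] 78 c (np.int64(253), np.int64(181))
-1 w4 108 [136.  176.5] [36.2 39.7] 134 c (np.int64(136), np.int64(176))
-1 w5 122 [301.6 102.8] [36.7 38.2] 151 c (np.int64(301), np.int64(102))
-1 scene0 49 [157.5 264.2] [14.2 19.6] 87 c (np.int64(157), np.int64(264))
-1 ('w4', 'w5') (array([ 0.5307, -0.4264,  0.1222]), array([-0.1377,  0.2424,  0.9604]), 'r', np.float64(0.02452), 'rms', np.float64(1.116), 'tilt az', array([ 16.2, 119.6]))
-1 ('w1', 'w4') (array([ 0.531 , -0.4264,  0.1221]), array([-0.1787,  0.232 ,  0.9562]), 'r', np.float64(0.02431), 'rms', np.float64(0.464), 'tilt az', array([ 17. , 127.6]))
-1 ('w1', 'w2', 'w4', 'w5') (array([ 0.5308, -0.4264,  0.1216]), array([-0.1696,  0.2235,  0.9598]), 'r', np.float64(0.02431), 'rms', np.float64(1.008), 'tilt az', array([ 16.3, 127.2]))
-1 ('w1', 'w2', 
[... 641 characters left out ...]
, -0.4262,  0.1218]), array([-0.1573,  0.214 ,  0.9641]), 'r', np.float64(0.01654), 'rms', np.float64(0.553), 'tilt az', array([ 15.4, 126.3]))
-2 ('w1', 'w4') (array([ 0.5309, -0.4262,  0.122 ]), array([-0.1627,  0.2294,  0.9596]), 'r', np.float64(0.01661), 'rms', np.float64(0.503), 'tilt az', array([ 16.3, 125.4]))
-2 ('w1', 'w2', 'w4', 'w5') (array([ 0.5308, -0.4262,  0.122 ]), array([-0.1568,  0.2383,  0.9584]), 'r', np.float64(0.01662), 'rms', np.float64(0.517), 'tilt az', array([ 16.6, 123.3]))
-2 ('w1', 'w2', 'w4', 'w5', 'scene0') (array([ 0.5309, -0.4264,  0.1215]), array([-0.1517,  0.2278,  0.9618]), 'r', np.float64(0.01664), 'rms', np.float64(0.8), 'tilt az', array([ 15.9, 123.7]))
```

View pics/c5.png

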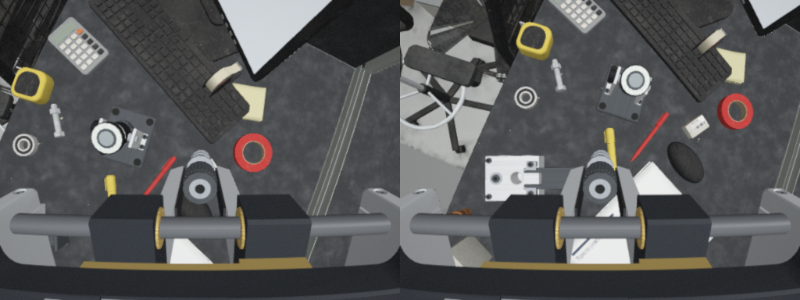

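Both views show the ring unobstructed, at (105,138) in the left half and (635,79) in the right half; the cartridge sits straight in the jaws. The fit gives a tilt of about 16.7° at azimuth 124.5°.

Run:
```python
from h import *
from scipy.spatial.transform import Rotation as Ro
n=np.array([-.1628,.2368,.9578]);C=np.array([.5308,-.4263,.1217])
T=C+(.06+.0885)*n
o=sensors.get_obs()
for e in([3.04188017,-0.28545478,-0.63282378],[3.04155677,-0.28847836,-0.63370432],[3.04093349,-0.29055019,-0.62662782],o['ee_rot']):
    R=Ro.from_euler("xyz",e).as_matrix();a=-R[:,2];print("axis",a.round(4),"turn",np.cross(a,n).round(4))
print("TCP target",T,"shift mm",(T-o['tool_pos'])*1e3)
# check cartridge in grip, w3
for w,p,e in(("w3",[0.50226634,-0.38833128,0.29705288],[3.04188017,-0.28545478,-0.63282378]),("w5",[0.45563742,-0.2702777,0.29965307],[3.04093349,-0.29055019,-0.62662782])):
    m,im=load(w);R=Ro.from_euler("xyz",e).as_matrix()
    print(w,"head top px",proj(m,p+R[:,2]*-.0035),"nose px",proj(m,p+R[:,2]*.0885))
m,a=load("w3");m,b=load("w5")
A=np.hstack([cv2.resize(x[150:270,215:295],(400,600),interpolation=cv2.INTER_CUBIC) for x in(a,b)])
cv2.imwrite("pics/c6.png",A[:,:,::-1])
```

```text
axis [-0.1671  0.246   0.9548] turn [0.0095 0.0046 0.0005]
axis [-0.169   0.2481  0.9539] turn [0.0117 0.0066 0.0004]
axis [-0.1719  0.2485  0.9532] turn [ 0.0123  0.0095 -0.0003]
axis [-0.1705  0.2492  0.9533] turn [0.013  0.0081 0.0002]
TCP target [ 0.5066242 -0.3911352  0.2639333] shift mm [  51.56578399 -119.19276933  -35.43989558]
w3 head top px [257.09911501 240.19480941] nose px [256.69240301 198.03598607]
w5 head top px [257.07095055 240.17282668] nose px [256.6696735  198.03177879]
```

View pics/c6.png

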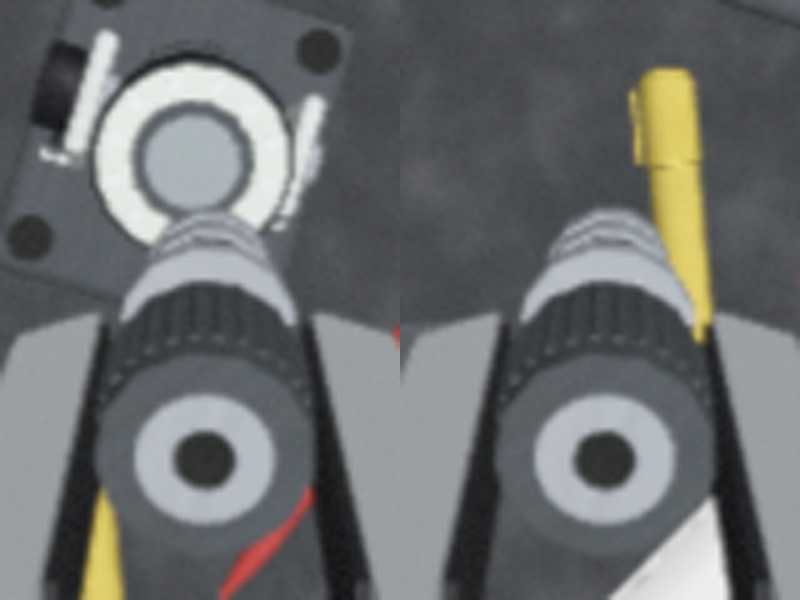

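{"fn": "send_rows", "kwargs": {
  "rows": [
    [10,-24,0,0.003,0.0018,0],
    [10,-24,0,0.003,0.0018,0],
    [10,-24,0,0.003,0.0018,0],
    [10,-24,-5,0.003,0.0018,0],
    [8,-16,-10,0,0,0],
    [4,-7,-10,0,0,0],
    [0,0,-10,0,0,0],
    [0,0,0,0,0,0]
  ]
}}

```text
time: 11.0
tool_pos: [0.5047, -0.3921, 0.2591]
ee_rot: [3.047, -0.268, -0.637]
wrist_force: [0.3, 0.8, -3.2]
width: 0.0276
finger_force: 30.0
```

{"fn": "send_rows", "kwargs": {
  "rows": [
    [0,0,0,0,0,0],
    [0,0,0,0,0,0],
    [0,0,0,0,0,0],
    [0,0,0,0,0,0],
    [0,0,0,0,0,0],
    [0,0,0,0,0,0]
  ]
}}

```text
time: 11.5
tool_pos: [0.5063, -0.3925, 0.2646]
ee_rot: [3.046, -0.277, -0.635]
wrist_force: [-0.9, -0.9, -2.7]
width: 0.0278
finger_force: 30.0
```

Run:
```python
from h import *
from scipy.spatial.transform import Rotation as Ro
n=np.array([-.1628,.2368,.9578]);C=np.array([.5308,-.4263,.1217]);T=C+.1485*n
o=sensors.get_obs();R=Ro.from_euler("xyz",o['ee_rot']).as_matrix();print(o['time'],"shift",((T-o['tool_pos'])*1e3).round(2),"turn",np.cross(-R[:,2],n).round(4))
p=o['tool_pos'];m,im=snap("wrist","w6");s,si=snap("scene","s6")
for z in(0,20,42,48,62,92):
  for r in((11,) if z<42 else (11,14)):
    X=p+R[:,2]*(.0885-z/1e3);print(z,r,"wrist far",proj(m,X+R[:,0]*r/1e3).round(1),"near",proj(m,X-R[:,0]*r/1e3).round(1),"scene ctr",proj(s,X).round(1))
print("lens scene",proj(s,C))
A=cv2.resize(im[140:260,215:295],(400,600),interpolation=cv2.INTER_CUBIC)
u,v=proj(s,C+.09*n).astype(int);print("scene crop off",u-30,v-40)
B=cv2.resize(si[v-40:v+50,u-30:u+30],(400,600),interpolation=cv2.INTER_CUBIC)
cv2.imwrite("pics/c7.png",np.hstack([A,B])[:,:,::-1])
```

```text
11.5 shift [ 0.37  1.37 -0.62] turn [ 0.0014 -0.0002  0.0003]
0 11 wrist far [256.7 186.8] near [256.7 209.1] scene ctr [157.5 246.7]
20 11 wrist far [256.7 192.4] near [256.7 216.3] scene ctr [157.6 240.7]
42 11 wrist far [256.8 199.7] near [256.8 225.8] scene ctr [157.8 234.1]
42 14 wrist far [256.8 196. ] near [256.8 229.3] scene ctr [157.8 234.1]
48 11 wrist far [256.9 202. ] near [256.8 228.7] scene ctr [157.8 232.2]
48 14 wrist far [256.9 198.2] near [256.8 232.3] scene ctr [157.8 232.2]
62 11 wrist far [256.9 207.8] near [256.9 236.2] scene ctr [157.9 227.8]
62 14 wrist far [256.9 203.8] near [256.9 240. ] scene ctr [157.9 227.8]
92 11 wrist far [257.1 223.5] near [257.1 256.3] scene ctr [158.1 218.3]
92 14 wrist far [257.1 218.9] near [257.1 260.5] scene ctr [158.1 218.3]
lens scene [157.8802568  263.80975021]
scene crop off 128 197
```

View pics/c7.png

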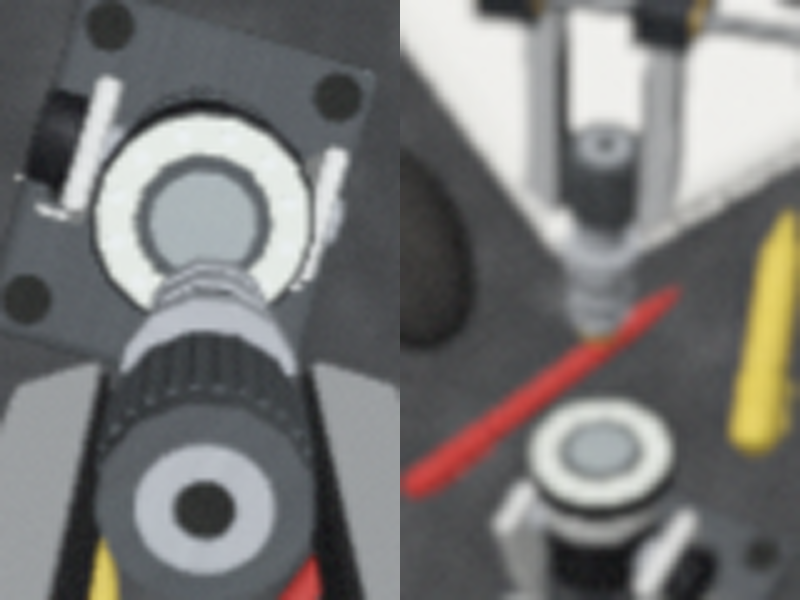

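The wrist half shows the ring at (203,218) with the cartridge just below it on centre. The scene half shows the brass nose at (600,338) and the lens at (601,450), within half a pixel of prediction. A last average of the readings, then a nudge.

Run:
```python
from h import *
from scipy.spatial.transform import Rotation as Ro
n=np.array([-.1628,.2368,.9578]);C=np.array([.5308,-.4263,.1217]);T=C+.1485*n
D=[];W=[]
for _ in range(12):
    snap("top");o=sensors.get_obs();R=Ro.from_euler("xyz",o['ee_rot']).as_matrix();D.append((T-o['tool_pos'])*1e3);W.append(np.cross(-R[:,2],n))
print(np.mean(D,0).round(2),np.std(D,0).round(2),np.mean(W,0).round(4),o['time'],R[:,0].round(2))
```

```text
[0.49 1.64 0.22] [0.02 0.04 0.09] [ 0.0006 -0.0012  0.0004] 12.2 [ 0.77 -0.57  0.27]
```

{"fn": "send_rows", "kwargs": {
  "rows": [
    [0.6,0.6,0.2,0,0,0],
    [0.6,0.5,0.2,0,0,0],
    [0,0,0,0,0,0],
    [0,0,0,0,0,0],
    [0,0,0,0,0,0],
    [0,0,0,0,0,0],
    [0,0,0,0,0,0],
    [0,0,0,0,0,0]
  ]
}}

```text
time: 12.87
tool_pos: [0.5073, -0.3917, 0.2641]
ee_rot: [3.046, -0.276, -0.635]
wrist_force: [-0.4, -1.0, -2.7]
width: 0.0272
finger_force: 30.0
```

Run:
```python
from h import *
o=sensors.get_obs();print(o['time'],o['tool_pos'],o['ee_rot'],np.abs(o['qvel']).max(),o['finger_force'],o['width'])
print(ticket.close_job())
```

```text
12.8667 [ 0.50732409 -0.39168243  0.26413688] [ 3.04618581 -0.27573565 -0.63528249] 0.0010561819034226264 29.960454404354095 0.0272380868033878
the job is handed in; nothing more can be done
None
```

The job is handed in at 12.9 s: the keeper is out against its stop, and the cartridge is held still with its nose about 60 mm from the lens, centred and pointing into it to within roughly 2 mm and a degree or two by my camera measurements. The hand-in returned no verdict.

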